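# Close up the mouthpiece dip jar

## Task

Close up the dip jar for the night: lift the dip basket out of the jar and hang it by the bar of its handle on the hook of the drip stand. Then turn the stopper the right way up and lower it, without dropping it, into the neck of the jar until its square block lies flat on the rim. Leave the jar standing upright where it is and do not disturb the other things on the counter.

Things in the scene. Friction and masses are not known exactly. Their poses are not given: they have to be found in the camera images.
- jar: Loose steel jar, 0.9 kg, open at the top. Round body 92 mm diameter up to 66 mm height, sloping shoulder to 84 mm, then a straight neck, 51 mm outer and 44 mm inner diameter, up to the rim at 110 mm. Walls 3.5 mm, floor 5 mm thick. Origin: centre of its underside; z up along its axis.
- jar_mouth (a point): Centre of the jar's mouth, on its axis at the height of the rim (110 mm above the jar's underside).
- basket: Loose steel dip basket, 0.18 kg, at first standing in the jar. Cup 34 mm diameter, 45 mm high; origin at the centre of its underside, z up. Rigid loop handle of 9 mm round rod in its own y-z plane: rods rise at y = -12.5 and 12.5 mm to z = 118, flare to y = -46 and 46 at z = 130, rise to z = 165 mm and are joined there by a straight level top bar, 92 mm long along y; the loop under it is open.
- basket_bar (a point): Middle of the handle's top bar (on the rod's centre line), 165 mm above the cup's underside; the bar runs along y.
- stopper: Loose stopper, 0.16 kg: a round grey tapered plug under a square black block, at first upside down (plug up). Origin: on its axis in the block's underside, the face that lies on the jar's rim when closed; z points through the block, away from the plug (DOWN at first). Plug: z -24 mm (29 mm diameter) to 0 (40 mm). Block: 52 x 52 mm, z 0 to 50. It lies flat and steady on any side, axis level.
- hook: Fixed drip stand. Origin: centre of the underside of its round foot (100 mm diameter, 12 mm thick). Post 16 mm diameter, 220 mm high, on z. The hook is an 8 mm round rod, centre line 200 mm above the counter, reaching 94 mm from the post's axis along the stand's -x: level for the first 78 mm, then turned up to 26 mm above its level part's centre line.
- hook_rest (a point): The point on top of the hook's level part, 45 mm out from the post's axis, 204 mm above the counter, where the basket's bar is to rest (anywhere between post and upturned end will do). Its axes are those of the stand: x points from the hook's end to the post.
- fin: Bystander: black swim fin lying flat, about 320 mm long, 142 mm wide, 86 mm high at the foot pocket; origin at the heel end, on the counter, x towards the blade.
- cleaner: Bystander: closed white bottle, 64 mm diameter, 170 mm high, origin at the centre of its underside.
- tub: Bystander: open grey tub, 200 x 140 x 70 mm, origin at the centre of its underside.
Things that resemble listed ones, but are neither listed nor needed, are in the scene too. Of the things like the jar, leave any that is black; of the rest the larger one is meant.

How it is judged:
By the outcome, as a careful person would: the job done as asked, in the order asked, and still so for the second after the job is handed in, with the robot touching nothing.
It also fails if it takes over 72 s, if anything falls off the work surface, if the arm or the gripper's body presses on something with over 40 N, if the wrist force passes 120 N, or if a joint passes its speed limit or range.

## Robot

A 6-joint arm with a two-finger parallel gripper is mounted at the origin on the work surface. World frame = base frame: x ahead of the robot, y to its left, z up, the work surface at z = 0. Lengths are in mm, angles in rad, forces in N, time in s.
With the tool pointing down it reaches from about 350 to 775 mm from the base axis. Payload 7.3 kg.
Tool frame: the origin (TCP) lies at the very end of the fingers, on their centre line; the grasp point (between the pads) lies 19 mm behind it; z points along the fingers, y is the line along which they close (so a half turn about z gives the same grasp; the last joint's range is limited). The gripper opens to 92 mm and grips with 3 to 60 N. Pads are 19 mm wide; open, the fingers measure 130 mm over their backs; the gripper's body (75 mm by 190 mm) begins 47 mm behind the grasp point.
Start: joints at [1.124, 0.342, 1.524, -0, 1.275, -0.146], TCP at [155.534, 501.452, 226.741] pointing down, gripper open.
Joint ranges: [-2.53, 2.53], [-0.77, 2.02], [0.04, 2.7], [-1, 4.14], [0.28, 2.66], [-3.11, 3.11]. Speed limits (rad/s): [2.57, 2.57, 3.14, 3.14, 3.14, 3.14].

## Interface

Orientations are given as [roll, pitch, yaw] about the fixed x, y, z axes, in that order (R = Rz(yaw) Ry(pitch) Rx(roll)).
In Python, from plant import bot gives the robot as it stands.
- The arm moves only by the tool send_rows, never from a script. Its argument "rows" is a list of rows, each an object of numbers: "x", "y", "z": the shift along the tool's x, y, z in units of 0.2 m (1.0 is 0.2 m); "ax", "ay", "az": the turn, a rotation vector about the tool's x, y, z in units of 60 degrees (1.0 is 60 degrees); "jaw": the opening, from -1 (shut) to 1 (fully open), so that 0 is half open. In form: [{"x": .., "y": .., "z": .., "ax": .., "ay": .., "az": .., "jaw": ..}, ...]. A call has exactly 10 rows; each row is the pose to reach, as a shift and turn from the pose commanded when the call began, along the tool's axes at that moment; what a row does not reach only later rows make up. A row lasts 1/8 s, in which the tool goes at most 62.5 mm and 10.7 degrees, less where a joint would pass 70% of its speed; a pose out of reach is approached as far as the arm can. A call with a number of a shift or a turn outside -1 to 1 is refused whole. A call with a gripper value outside its range is refused whole. The fingers move at their own pace and stop on an object; the grip force is fixed at half the most. Time passes only in rows, so rows that repeat a pose let the fingers close, or fill a call up. It gives the time, the measured TCP pose, the force, the opening and the grip force at its end, in the units of the state.
- bot.get_obs(): the state, without advancing time (a new reading comes with each control period).
- bot.capture(name): name is "scene" or "side" or "wrist"; returns (picture, depth): 384x512x3 uint8, red, green, blue; 384x512 float32, mm along the optical axis (not along the pixel's ray), 0 where there is no reading.
- bot.camera_model(name): a dict with "vertical_fov" (degrees; the focal length in pixels is half the picture's height over the tangent of half this angle, whatever the lens; pixels are square), "cx", "cy" (the principal point, pixels), "R" (3x3) and "t" (3): a world point X has camera coordinates R X + t; the wrist camera has in their place "T_tool_cam" (4x4, takes a point from camera to tool coordinates, whose origin is the TCP and whose axes are the flange's). Camera axes: x right, y down, z forward; pixel columns grow to the right and rows downward; lengths in mm; the calibration is good to about 2 mm. A picture is of the moment at which its call begins: read the wrist's pose just before it. camera_model takes no time and is no camera call.
- bot.close_job(): hands the job in; it is judged then, once.
The state is a dict: "time": time; "joint_positions": joint angles; "dq": joint speeds; "tau": joint torques, N m; "tool_pos": TCP position; "tcp_rot": TCP orientation; "contact_force": force on the tool from outside, world axes, zero at the start; "moment": the same for the moment, N m; "grip_width": finger opening in mm; "finger_force": force on a finger pad.
Only numpy, scipy, OpenCV 4.12 (cv2) and the standard library are available. Lean on these libraries where they do the work, as an engineer would, in place of code of your own. Each camera call takes 0.05 s, during which the arm holds its last target. There are 200 camera calls.

## Working session

There is one attempt and no reset: what is moved stays moved. The work goes in short steps, Python scripts to look and compute and a tool call to move; the robot and the scene stay as the last step left them, time stands still between calls to the robot, and variables do not carry over. Pictures are saved under pics/ and viewed, at most 10 in all, crops included, and the job is handed in when it is done.

Besides the shell and the picture viewer there is one more tool, called after "Request:" as a command line: name --argument value ..., lists and objects as JSON in quotes. send_rows: Moves the arm, as the interface text tells. Its arguments: {"type":"object","properties":{"rows":{"type":"array","items":{"type":"object","properties":{"x":{"type":"number","minimum":-1,"maximum":1},"y":{"type":"number","minimum":-1,"maximum":1},"z":{"type":"number","minimum":-1,"maximum":1},"ax":{"type":"number","minimum":-1,"maximum":1},"ay":{"type":"number","minimum":-1,"maximum":1},"az":{"type":"number","minimum":-1,"maximum":1},"jaw":{"type":"number"}}}}},"required":["rows"]}

```bash
ls; mkdir -p pics
cat > h.py <<'E'
import numpy as np, cv2
from plant import bot
from scipy.spatial.transform import Rotation as Ro
def cap(n,save=None):
    o=bot.get_obs(); p,d=bot.capture(n)
    if save: cv2.imwrite(f'pics/{save}.png',p[:,:,::-1])
    return o,p,d
def cloud(n,o,d):
    m=bot.camera_model(n); f=192/np.tan(np.radians(m['vertical_fov'])/2)
    v,u=np.mgrid[:384,:512]
    c=np.stack([(u-m['cx'])/f*d,(v-m['cy'])/f*d,d],-1)
    if 'R' in m: w=(c-np.array(m['t']))@np.array(m['R'])
    else:
        T=np.array(m['T_tool_cam']); c=c@T[:3,:3].T+T[:3,3]
        w=c@Ro.from_euler('xyz',o['tcp_rot']).as_matrix().T+np.array(o['tool_pos'])
    w[d<=0]=np.nan
    return w
E
python3 - <<'E'
from h import *
print(bot.get_obs())
for n in ['scene','side']:
    o,p,d=cap(n); np.savez(f'{n}0.npz',p=p,w=cloud(n,o,d)); print(n,{k:np.round(v,3).tolist() for k,v in bot.camera_model(n).items()  if k!='lens'} if 1 else 0)
    cv2.imwrite(f'pics/{n}0.png',cv2.resize(p[:,:,::-1],(800,600),interpolation=cv2.INTER_CUBIC))
E
```

```text
pics
{'time': 0.0, 'joint_positions': array([ 1.12398886e+00,  3.42747766e-01,  1.52499591e+00,  1.02021720e-05,
        1.27540159e+00, -1.46009888e-01]), 'dq': array([-3.89049730e-04,  8.75027176e-05,  1.00717465e-03,  2.73844008e-04,
        5.34790463e-04, -1.21521360e-03]), 'tau': array([-2.58965163e-03, -4.31220603e+01, -2.44228131e+01,  7.15872017e-02,
        5.55862812e-02, -2.10900348e-04]), 'tool_pos': array([155.35493448, 501.07088703, 226.03933298]), 'tcp_rot': array([-3.14005798e+00, -2.35543811e-04,  2.84079192e+00]), 'contact_force': array([0.54002926, 0.37163502, 0.48511003]), 'moment': array([ 0.02113236,  0.03388626, -0.00394039]), 'finger_force': 0.0, 'grip_width': 92.10729179964139}
scene {'vertical_fov': 57.452, 'cx': 261.311, 'cy': 193.438, 'R': [[-0.112, 0.994, -0.015], [0.722, 0.071, -0.688], [-0.683, -0.088, -0.725]], 't': [34.647, -233.776, 1584.944]}
side {'vertical_fov': 50.044, 'cx': 257.191, 'cy': 192.155, 'R': [[0.991, -0.131, -0.022], [-0.097, -0.593, -0.799], [0.092, 0.794, -0.6]], 't': [-481.904, 150.468, 1254.952]}
```

View pics/scene0.png

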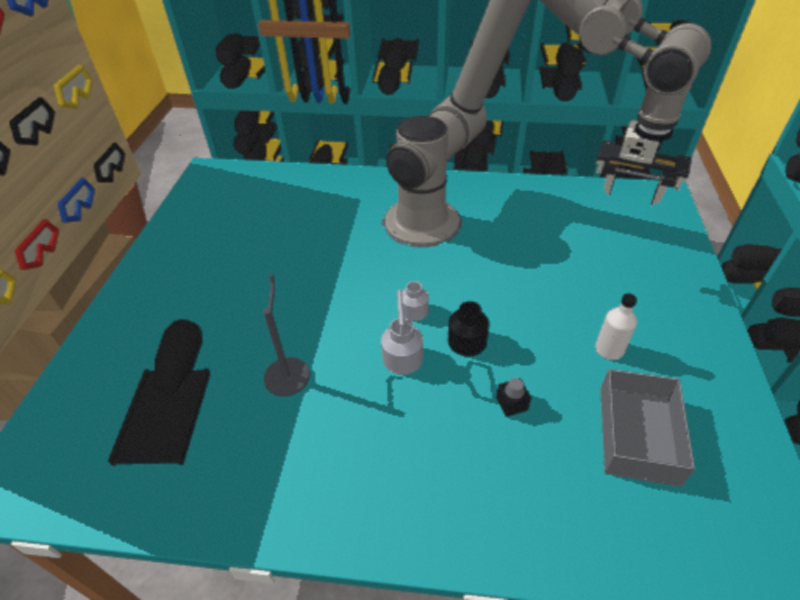

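View pics/side0.png

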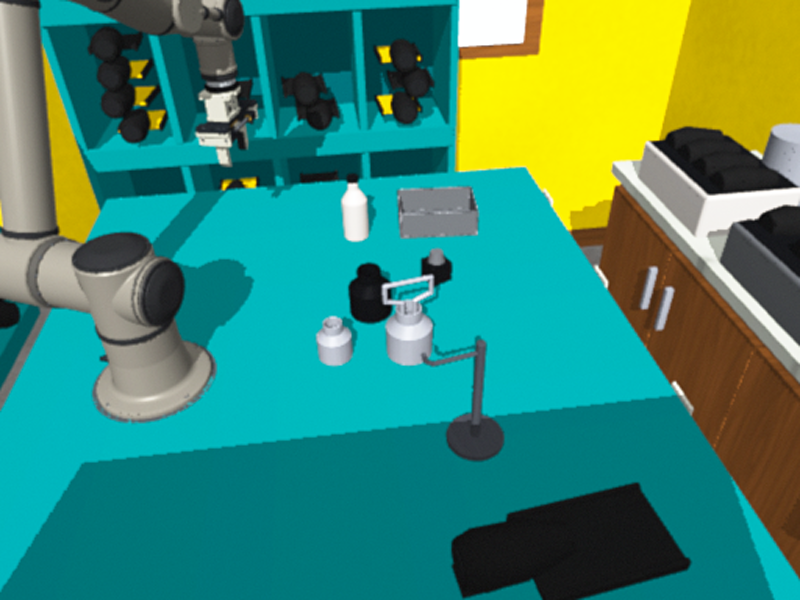

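The scene view (800x600) shows the jar with basket at (402,345), the stand foot at (287,377), the stopper at (514,395), with small silver jar at (413,300) and black jar at (468,330). The side view shows the handle bar at (408,282) and the hook running left from (480,345).

Run:
```python
from h import *
W=np.vstack([np.load(f'{n}0.npz')['w'].reshape(-1,3) for n in ['side','scene']])
N=384*512
def box(c,r,z0,z1,src=None):
    P=W if src is None else (W[:N] if src=='side' else W[N:])
    with np.errstate(all='ignore'):
        m=(abs(P[:,0]-c[0])<r)&(abs(P[:,1]-c[1])<r)&(P[:,2]>z0)&(P[:,2]<z1)
    return P[m]
def px(n,u,v):
    w=np.load(f'{n}0.npz')['w']; return np.round(w[int(v*.64),int(u*.64)],1)
for k,n,u,v in [('jar','side',408,345),('jar','scene',402,355),('foot','side',475,435),('foot','scene',287,380),('stop','scene',514,387),('stop','side',437,255),('bar','side',408,292),('bar','side',410,281),('hook','side',450,358),('hooktip','side',426,357),('posttop','side',480,343),('black','scene',468,330),('small','scene',413,306),('tub','scene',645,430)]: print(k,n,px(n,u,v))
for s in ['side','scene']:
    w=np.load(f'{s}0.npz')['w']; z=w[:,:,2]; print(s,'table z',np.nanmedian(z[abs(z)<20]))
```

```text
jar side [493.3 -43.3  56.4]
jar scene [541.   12.5  66.7]
foot side [ 579.3 -251.4   18.2]
foot scene [ 593.8 -235.5   14.4]
stop scene [602.8 244.5  73.6]
stop side [596.5 233.2  71.9]
bar side [527.4 207.2  -1.6]
bar side [504.6   2.2 173.6]
hook side [ 531.1 -254.6  203.1]
hooktip side [ 490.7 -265.7  221.8]
posttop side [ 578.6 -245.1  220. ]
black scene [468.7 148.3  80.2]
small scene [378.7  18.4  51. ]
tub scene [634.2 514.    5.2]
side table z -1.0765162215019364
scene table z 1.4371023943825183
```

```bash
cat > ana.py <<'E'
from h import *
from scipy.optimize import least_squares
def load(s): return np.load(f'{s}.npz')['w'].reshape(-1,3)
def box(P,c,r,z0,z1):
    with np.errstate(all='ignore'):
        return P[(np.hypot(P[:,0]-c[0],P[:,1]-c[1])<r)&(P[:,2]>z0)&(P[:,2]<z1)]
def circ(P,R,c):
    s=least_squares(lambda q:np.hypot(P[:,0]-q[0],P[:,1]-q[1])-R,c,loss='soft_l1'); return np.round(s.x,1),len(P),round(np.sqrt(np.mean(s.fun**2)),1)
def line(P):
    m=np.median(P,0);u,s,v=np.linalg.svd(P-P.mean(0)); return P.mean(0).round(1),v[0].round(3),len(P),np.ptp((P-m)@v[0]).round(1)
E
python3 - <<'E'
from ana import *
for s in ['side0','scene0']:
    P=load(s); print(s)
    print('jar body',circ(box(P,(500,5),60,15,58),46,(500,5)))
    print('bar',line(box(P,(510,5),70,158,182)), 'loop',line(box(P,(510,5),70,135,155)))
    print('black',circ(box(P,(460,145),70,15,50),46,(460,145)))
    print('foot',circ(box(P,(585,-243),70,5,20),30,(585,-243)), box(P,(585,-243),70,8,20).mean(0))
    print('post',circ(box(P,(585,-243),30,40,180),8,(585,-243)))
    print('hook',line(box(P,(530,-250),40,190,210)))
    b=box(P,(600,240),60,10,48); print('block',len(b),b.min(0),b.max(0))
    print('plug',circ(box(P,(600,240),30,55,71),17,(600,240)))
    print('small',circ(box(P,(370,20),50,10,40),33,(370,20)))
    t=box(P,(600,240),40,40,56); print('blocktop z',cv2.minAreaRect(t[:,:2].astype(np.float32)))
E
```

```text
side0
jar body (array([501.5,   3.4]), 313, np.float64(1.5))
bar (array([5.009e+02, 1.000e-01, 1.695e+02]), array([-0.984, -0.181,  0.005]), 115, np.float64(99.1)) loop (array([ 5.011e+02, -3.000e-01,  1.434e+02]), array([-0.986, -0.168,  0.002]), 40, np.float64(100.5))
black (array([436.8, 146.4]), 212, np.float64(1.9))
foot (array([ 580.3, -247.5]), 779, np.float64(12.3)) [ 579.47122453 -250.43385037   10.84886312]
post (array([ 581.1, -243.9]), 249, np.float64(1.1))
hook (array([ 532.2, -255.9,  201.4]), array([-0.98 , -0.197,  0.024]), 106, np.float64(77.8))
block 168 [566.29403416 208.44717667  10.216692  ] [633.50507934 261.73112902  47.93396534]
plug (array([599.9, 246.4]), 48, np.float64(3.2))
small (array([353.7,  12.9]), 128, np.float64(1.6))
blocktop z ((599.0189819335938, 243.52542114257812), (54.61851119995117, 55.421512603759766), 26.213518142700195)
scene0
jar body (array([498.8,   7.6]), 217, np.float64(1.6))
bar (array([509. ,   9.3, 173.5]), array([ 0.982,  0.174, -0.067]), 73, np.float64(100.0)) loop (array([547.5,  15.2, 145.7]), array([-0.112,  0.003, -0.994]), 12, np.float64(19.5))
black (array([433.9, 150.9]), 166, np.float64(1.6))
foot (array([ 582.7, -238.8]), 531, np.float64(13.5)) [ 584.11468777 -237.20212048   13.10767844]
post (array([ 578.4, -240. ]), 138, np.float64(1.2))
hook (array([ 525.8, -249.5,  204.6]), array([ 0.978,  0.206, -0.024]), 41, np.float64(66.7))
block 151 [584.54126344 216.66432184  10.01677832] [631.37884124 284.11961549  47.75464503]
plug (array([597.1, 250.7]), 44, np.float64(1.4))
small (array([351.4,  19.3]), 94, np.float64(1.6))
blocktop z ((597.2321166992188, 249.94801330566406), (54.59376525878906, 52.50665283203125), 26.094926834106445)
```

```bash
cat > mv.py <<'E'
from h import *
def rot(yaw,tilt=0,about='y'):   # tool down at yaw (deg), then tilt about a tool axis (deg)
    return Ro.from_euler('z',yaw,degrees=True)*Ro.from_euler('x',180,degrees=True)*Ro.from_euler(about,tilt,degrees=True)
def rel(p,R,frm=None):
    o=bot.get_obs()
    p0,R0=frm or (np.array(o['tool_pos']),Ro.from_euler('xyz',o['tcp_rot']))
    s=R0.inv().apply(np.array(p)-p0)/200; a=(R0.inv()*R).as_rotvec()/np.radians(60)
    print('x y z',s.round(4),'a',a.round(4),'minrows',round(max(np.linalg.norm(s)*200/62.5,np.degrees(np.linalg.norm(a)*np.pi/3)/10.7),1))
    return s,a
E
python3 - <<'E'
from mv import *
print(np.round(bot.camera_model('wrist')['T_tool_cam'],3),bot.camera_model('wrist')['vertical_fov'])
rel([528,10,320],rot(190))
E
```

```text
[[-1.00000e-03 -9.66000e-01 -2.57000e-01  6.93310e+01]
 [ 1.00000e+00 -0.00000e+00 -0.00000e+00 -4.99000e-01]
 [ 0.00000e+00 -2.57000e-01  9.66000e-01 -1.57129e+02]
 [ 0.00000e+00  0.00000e+00  0.00000e+00  1.00000e+00]] 63.87539636125369
x y z [-2.5069 -1.7939 -0.4674] a [-0.0012 -0.0005 -0.4539] minrows 10.0
```

Request:
send_rows --rows '[{"x": -0.2, "y": -0.14, "z": -0.2, "jaw": 1}, {"x": -0.4, "y": -0.28, "z": -0.4, "jaw": 1}, {"x": -0.6, "y": -0.42, "z": -0.47, "jaw": 1}, {"x": -0.8, "y": -0.56, "z": -0.47, "jaw": 1}, {"x": -1, "y": -0.7, "z": -0.47, "jaw": 1}, {"x": -1, "y": -0.9, "z": -0.47, "jaw": 1}, {"x": -1, "y": -1, "z": -0.47, "jaw": 1}, {"x": -1, "y": -1, "z": -0.47, "jaw": 1}, {"x": -1, "y": -1, "z": -0.47, "jaw": 1}, {"x": -1, "y": -1, "z": -0.47, "jaw": 1}]'

```text
schema error: expected keys x, y, z, ax, ay, az, jaw
```

Request:
send_rows --rows '[{"x": -0.2, "y": -0.1, "jaw": 1}, {"x": -0.4, "y": -0.2, "jaw": 1}, {"x": -0.6, "y": -0.3, "jaw": 1}, {"x": -0.8, "y": -0.4, "jaw": 1}, {"x": -1, "y": -0.5, "jaw": 1}, {"x": -1, "y": -0.7, "jaw": 1}, {"x": -1, "y": -0.79, "jaw": 1}, {"x": -1, "y": -0.79, "jaw": 1}, {"x": -1, "y": -0.79, "jaw": 1}, {"x": -1, "y": -0.79, "jaw": 1}]'

```text
schema error: expected keys x, y, z, ax, ay, az, jaw
```

Request:
send_rows --rows '[{"x": -0.2, "az": -0.15, "jaw": 1}, {"x": -0.4, "az": -0.3, "jaw": 1}, {"x": -0.5, "az": -0.454, "jaw": 1}, {"x": -0.507, "az": -0.454, "jaw": 1}, {"x": -0.507, "az": -0.454, "jaw": 1}, {"x": -0.507, "az": -0.454, "jaw": 1}, {"x": -0.507, "az": -0.454, "jaw": 1}, {"x": -0.507, "az": -0.454, "jaw": 1}, {"x": -0.507, "az": -0.454, "jaw": 1}, {"x": -0.507, "az": -0.454, "jaw": 1}]'

```text
schema error: expected keys x, y, z, ax, ay, az, jaw
```

Request:
send_rows --rows '[{"x": -0.2, "y": -0.2, "z": -0.2, "ax": 0, "ay": 0, "az": 0, "jaw": 1}, {"x": -0.4, "y": -0.4, "z": -0.4, "ax": 0, "ay": 0, "az": 0, "jaw": 1}, {"x": -0.6, "y": -0.6, "z": -0.47, "ax": 0, "ay": 0, "az": 0, "jaw": 1}, {"x": -0.8, "y": -0.8, "z": -0.47, "ax": 0, "ay": 0, "az": 0, "jaw": 1}, {"x": -1, "y": -1, "z": -0.47, "ax": 0, "ay": 0, "az": 0, "jaw": 1}, {"x": -1, "y": -1, "z": -0.47, "ax": 0, "ay": 0, "az": 0, "jaw": 1}, {"x": -1, "y": -1, "z": -0.47, "ax": 0, "ay": 0, "az": 0, "jaw": 1}, {"x": -1, "y": -1, "z": -0.47, "ax": 0, "ay": 0, "az": 0, "jaw": 1}, {"x": -1, "y": -1, "z": -0.47, "ax": 0, "ay": 0, "az": 0, "jaw": 1}, {"x": -1, "y": -1, "z": -0.47, "ax": 0, "ay": 0, "az": 0, "jaw": 1}]'

```text
time: 1.35
tool_pos: [286.9, 251.8, 320.6]
tcp_rot: [-3.142, -0.0, 2.843]
contact_force: [0.0, -0.4, -0.2]
grip_width: 91.5
finger_force: 0.0
```

Request:
send_rows --rows '[{"x": -0.2, "y": -0.16, "z": 0, "ax": 0, "ay": 0, "az": 0, "jaw": 1}, {"x": -0.4, "y": -0.32, "z": 0, "ax": 0, "ay": 0, "az": 0, "jaw": 1}, {"x": -0.6, "y": -0.48, "z": 0, "ax": 0, "ay": 0, "az": 0, "jaw": 1}, {"x": -0.8, "y": -0.64, "z": 0, "ax": 0, "ay": 0, "az": 0, "jaw": 1}, {"x": -1, "y": -0.79, "z": 0, "ax": 0, "ay": 0, "az": 0, "jaw": 1}, {"x": -1, "y": -0.79, "z": 0, "ax": 0, "ay": 0, "az": -0.15, "jaw": 1}, {"x": -1, "y": -0.79, "z": 0, "ax": 0, "ay": 0, "az": -0.3, "jaw": 1}, {"x": -1, "y": -0.79, "z": 0, "ax": 0, "ay": 0, "az": -0.454, "jaw": 1}, {"x": -1, "y": -0.79, "z": 0, "ax": 0, "ay": 0, "az": -0.454, "jaw": 1}, {"x": -1, "y": -0.79, "z": 0, "ax": 0, "ay": 0, "az": -0.454, "jaw": 1}]'

```text
time: 2.6
tool_pos: [431.5, 41.2, 320.7]
tcp_rot: [3.141, -0.0, -2.97]
contact_force: [0.1, -0.4, -0.4]
grip_width: 92.1
finger_force: 0.0
```

```bash
cat >> h.py <<'E'
import json
def log():
    o=bot.get_obs(); open('log.jsonl','a').write(json.dumps([list(map(float,o[k])) for k in ('joint_positions','tool_pos','tcp_rot')])+'\n')
    print(round(o['time'],2),'q',o['joint_positions'].round(2),'p',o['tool_pos'].round(1),'r',np.degrees(o['tcp_rot']).round(1),'F',o['contact_force'].round(1),'w',round(o['grip_width'],1),round(o['finger_force'],1))
    return o
E
python3 - <<'E'
from mv import *
log()
o,p,d=cap('wrist','w1'); np.savez('w1.npz',p=p,w=cloud('wrist',o,d))
rel([528,10,320],rot(190))
E
```

```text
2.6 q [-0.08  0.11  1.57  0.    1.46 -1.82] p [431.5  41.2 320.7] r [ 180.    -0.  -170.1] F [ 0.1 -0.4 -0.4] w 92.1 0.0
x y z [-0.4486 -0.2366  0.0034] a [ 0.0001 -0.     -0.0019] minrows 1.6
```

View pics/w1.png

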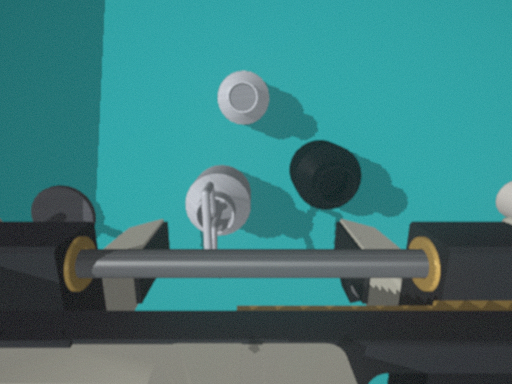

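The wrist view shows the jar at (218,200) with handle bar from (209,187) to (210,250), the small jar at (243,97), the black jar at (325,175), and the stand foot at (62,205).

Run:
```python
from ana import *
P=load('w1')
print('jar neck/shoulder',box(P,(500,5),55,95,125).mean(0),circ(box(P,(500,5),60,104,116),25.5,(500,5)),circ(box(P,(500,5),60,20,60),46,(500,5)))
print('bar',line(box(P,(500,5),70,155,185)))
print('small',circ(box(P,(370,20),60,10,40),33,(370,20)),'tablez',np.nanmedian(P[abs(P[:,2])<20][:,2]))
b=box(P,(500,5),70,155,185); print(b.min(0),b.max(0))
```

```text
jar neck/shoulder [499.53544779   6.74077318 106.92544523] (array([499.4,   3.7]), 310, np.float64(4.9)) (array([500.3,   3.5]), 380, np.float64(13.8))
bar (array([480.4,   1.1, 172. ]), array([0.982, 0.182, 0.048]), 525, np.float64(66.6))
small (array([370.,  20.]), 0, np.float64(nan)) tablez -0.7754769159508896
[450.44989619  -8.30483255 155.34001225] [515.86516358  11.65849534 175.30720241]
  return _methods._mean(a, axis=axis, dtype=dtype,
  ret = ret.dtype.type(ret / rcount)
```

Request:
send_rows --rows '[{"x": -0.23, "y": -0.12, "z": 0, "ax": 0, "ay": 0, "az": 0, "jaw": 1}, {"x": -0.446, "y": -0.237, "z": 0, "ax": 0, "ay": 0, "az": 0, "jaw": 1}, {"x": -0.446, "y": -0.237, "z": 0.2, "ax": 0, "ay": 0, "az": 0, "jaw": 0.6}, {"x": -0.446, "y": -0.237, "z": 0.4, "ax": 0, "ay": 0, "az": 0, "jaw": 0.2}, {"x": -0.446, "y": -0.237, "z": 0.6, "ax": 0, "ay": 0, "az": 0, "jaw": 0.2}, {"x": -0.446, "y": -0.237, "z": 0.7, "ax": 0, "ay": 0, "az": 0, "jaw": 0.2}, {"x": -0.446, "y": -0.237, "z": 0.8, "ax": 0, "ay": 0, "az": 0, "jaw": 0.2}, {"x": -0.446, "y": -0.237, "z": 0.848, "ax": 0, "ay": 0, "az": 0, "jaw": 0.1}, {"x": -0.446, "y": -0.237, "z": 0.848, "ax": 0, "ay": 0, "az": 0, "jaw": 0}, {"x": -0.446, "y": -0.237, "z": 0.848, "ax": 0, "ay": 0, "az": 0, "jaw": -0.3}]'

```text
time: 3.9
tool_pos: [528.1, 9.8, 151.9]
tcp_rot: [-3.141, 0.001, -2.967]
contact_force: [0.4, -0.3, -0.5]
grip_width: 40.1
finger_force: 0.0
```

Request:
send_rows --rows '[{"x": 0, "y": 0, "z": 0, "ax": 0, "ay": 0, "az": 0, "jaw": -0.5}, {"x": 0, "y": 0, "z": 0, "ax": 0, "ay": 0, "az": 0, "jaw": -0.7}, {"x": 0, "y": 0, "z": 0, "ax": 0, "ay": 0, "az": 0, "jaw": -1}, {"x": 0, "y": 0, "z": 0, "ax": 0, "ay": 0, "az": 0, "jaw": -1}, {"x": 0, "y": 0, "z": 0, "ax": 0, "ay": 0, "az": 0, "jaw": -1}, {"x": 0, "y": 0, "z": 0, "ax": 0, "ay": 0, "az": 0, "jaw": -1}, {"x": 0, "y": 0, "z": 0, "ax": 0, "ay": 0, "az": 0, "jaw": -1}, {"x": 0, "y": 0, "z": -0.02, "ax": 0, "ay": 0, "az": 0, "jaw": -1}, {"x": 0, "y": 0, "z": -0.05, "ax": 0, "ay": 0, "az": 0, "jaw": -1}, {"x": 0, "y": 0, "z": -0.1, "ax": 0, "ay": 0, "az": 0, "jaw": -1}]'

```text
time: 5.15
tool_pos: [527.3, 9.9, 171.3]
tcp_rot: [3.141, -0.001, -2.967]
contact_force: [0.2, 0.0, -1.8]
grip_width: 8.1
finger_force: 30.0
```

Run:
```python
from mv import *
log()
o,p,d=cap('side','s2'); np.savez('s2.npz',p=p,w=cloud('side',o,d))
c=cv2.resize(p[150:270,190:350,::-1],(800,600),interpolation=cv2.INTER_CUBIC); cv2.imwrite('pics/s2c.png',c)
from ana import *
P=load('s2')
print('bar',line(box(P,(500,5),60,180,195)),'jar',circ(box(P,(500,5),60,15,58),46,(500,5)))
```

```text
5.15 q [-0.13  0.4   1.6   0.    1.14 -1.87] p [527.3   9.9 171.3] r [ 1.8e+02 -1.0e-01 -1.7e+02] F [ 0.2  0.  -1.8] w 8.1 30.0
bar (array([491.8,  -2.1, 189. ]), array([-0.995, -0.092,  0.022]), 95, np.float64(88.8)) jar (array([501.6,   3.5]), 299, np.float64(1.6))
```

View pics/s2c.png

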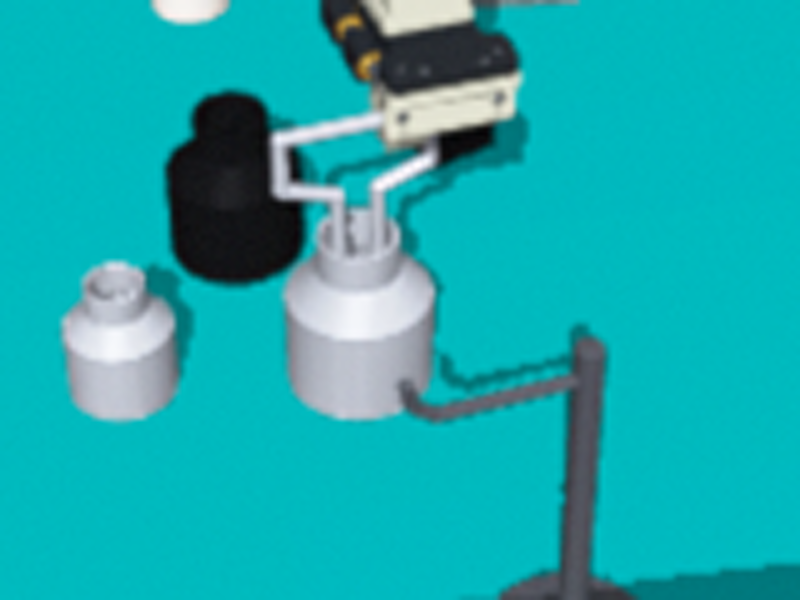

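Request:
send_rows --rows '[{"x": 0, "y": 0, "z": -0.1, "ax": 0, "ay": 0, "az": 0, "jaw": -1}, {"x": 0, "y": 0, "z": -0.25, "ax": 0, "ay": 0, "az": 0, "jaw": -1}, {"x": 0, "y": 0, "z": -0.4, "ax": 0, "ay": 0, "az": 0, "jaw": -1}, {"x": 0, "y": 0, "z": -0.55, "ax": 0, "ay": 0, "az": 0, "jaw": -1}, {"x": 0, "y": 0, "z": -0.7, "ax": 0, "ay": 0, "az": 0, "jaw": -1}, {"x": 0, "y": 0, "z": -0.8, "ax": 0, "ay": 0, "az": 0.1, "jaw": -1}, {"x": 0.08, "y": -0.18, "z": -0.8, "ax": 0, "ay": 0, "az": 0.2, "jaw": -1}, {"x": 0.16, "y": -0.36, "z": -0.8, "ax": 0, "ay": 0, "az": 0.3, "jaw": -1}, {"x": 0.24, "y": -0.54, "z": -0.8, "ax": 0, "ay": 0, "az": 0.4, "jaw": -1}, {"x": 0.3, "y": -0.7, "z": -0.8, "ax": 0, "ay": 0, "az": 0.5, "jaw": -1}]'

```text
time: 6.45
tool_pos: [492.2, -139.7, 331.5]
tcp_rot: [-3.142, 0.0, 2.789]
contact_force: [-0.1, -0.3, -2.1]
grip_width: 7.4
finger_force: 30.0
```

Run:
```python
from mv import *
log()
rel([458,-295.5,330],rot(101.6))
```

```text
6.45 q [-0.43  0.26  1.36 -0.    1.53 -1.64] p [ 492.2 -139.7  331.5] r [-180.     0.   159.8] F [-0.1 -0.3 -2.1] w 7.4 30.0
x y z [-0.1085 -0.79    0.0076] a [2.000e-04 5.000e-04 9.698e-01] minrows 5.4
```

Request:
send_rows --rows '[{"x": -0.015, "y": -0.11, "z": 0, "ax": 0, "ay": 0, "az": 0.14, "jaw": -1}, {"x": -0.03, "y": -0.22, "z": 0, "ax": 0, "ay": 0, "az": 0.28, "jaw": -1}, {"x": -0.045, "y": -0.34, "z": 0, "ax": 0, "ay": 0, "az": 0.42, "jaw": -1}, {"x": -0.06, "y": -0.45, "z": 0, "ax": 0, "ay": 0, "az": 0.56, "jaw": -1}, {"x": -0.08, "y": -0.57, "z": 0, "ax": 0, "ay": 0, "az": 0.7, "jaw": -1}, {"x": -0.095, "y": -0.68, "z": 0, "ax": 0, "ay": 0, "az": 0.84, "jaw": -1}, {"x": -0.108, "y": -0.79, "z": 0, "ax": 0, "ay": 0, "az": 0.97, "jaw": -1}, {"x": -0.108, "y": -0.79, "z": 0, "ax": 0, "ay": 0, "az": 0.97, "jaw": -1}, {"x": -0.108, "y": -0.79, "z": 0, "ax": 0, "ay": 0, "az": 0.97, "jaw": -1}, {"x": -0.108, "y": -0.79, "z": 0, "ax": 0, "ay": 0, "az": 0.97, "jaw": -1}]'

```text
time: 7.7
tool_pos: [459.3, -293.5, 331.3]
tcp_rot: [3.141, -0.0, 1.779]
contact_force: [0.0, -0.0, -2.3]
grip_width: 8.1
finger_force: 30.0
```

Run:
```python
from ana import *
log()
o,p,d=cap('wrist','w3'); np.savez('w3.npz',p=p,w=cloud('wrist',o,d))
_,ps,ds=cap('side'); np.savez('s3.npz',p=ps,w=cloud('side',o,ds))
c=cv2.resize(ps[100:330,190:420,::-1],(600,600)); cv2.imwrite('pics/ws3.png',np.hstack([cv2.resize(p[:,:,::-1],(500,375)),c[50:425,:][:, :300]])) if 0 else cv2.imwrite('pics/ws3.png',cv2.resize(np.hstack([p[:,60:400,::-1],ps[:,160:420,::-1]]),(800,512)))
P=load('w3'); Q=load('s3')
print('post',circ(box(P,(580,-242),30,40,190),8,(580,-242)))
h=box(P,(530,-252),40,190,215); print('hook',line(h))
print('bar w',line(box(P,(452,-268),60,338,360)),'bar s',line(box(Q,(452,-268),60,338,360)))
for n,X in(('w',P),('s',Q)): b=box(X,(452,-268),60,170,238); print('cup',n,len(b),b.min(0),b.max(0),b.mean(0))
```

```text
7.7 q [-0.71  0.32  1.27  0.    1.55 -0.92] p [ 459.3 -293.5  331.3] r [180.   -0.  101.9] F [ 0.  -0.  -2.3] w 8.1 30.0
post (array([ 580.2, -243.4]), 489, np.float64(0.2))
hook (array([ 531.1, -252.2,  202.8]), array([ 0.981,  0.189, -0.035]), 689, np.float64(79.1))
bar w (array([ 451.4, -259.8,  351.9]), array([ 0.209, -0.978,  0.003]), 3723, np.float64(100.3)) bar s (array([ 459.9, -306. ,  350.1]), array([-0.998, -0.07 ,  0.005]), 194, np.float64(45.2))
cup w 769 [ 433.22680534 -285.67474212  185.12803048] [ 511.12533142 -253.03480152  230.76234621] [ 462.53151687 -267.31517022  213.24238181]
cup s 349 [ 434.71121038 -290.62198934  183.60921203] [ 510.77016253 -255.8399534   237.23611417] [ 457.26575567 -276.60697585  211.67932003]
```

View pics/ws3.png

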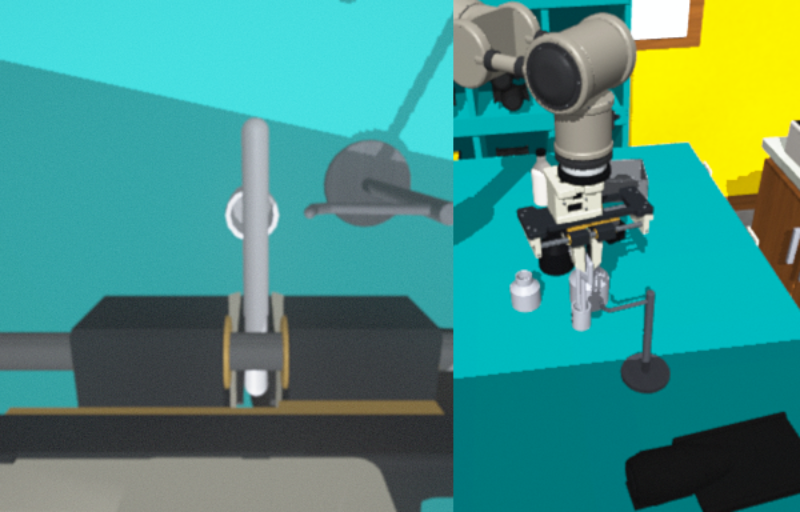

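Request:
send_rows --rows '[{"x": 0, "y": 0, "z": 0.18, "ax": 0, "ay": 0, "az": 0, "jaw": -1}, {"x": 0, "y": 0, "z": 0.36, "ax": 0, "ay": 0, "az": 0, "jaw": -1}, {"x": 0, "y": 0, "z": 0.5, "ax": 0, "ay": 0, "az": 0, "jaw": -1}, {"x": 0, "y": 0, "z": 0.545, "ax": 0, "ay": 0, "az": 0, "jaw": -1}, {"x": 0, "y": 0, "z": 0.545, "ax": 0, "ay": 0, "az": 0, "jaw": -1}, {"x": -0.003, "y": 0.08, "z": 0.545, "ax": 0, "ay": 0, "az": 0, "jaw": -1}, {"x": -0.006, "y": 0.18, "z": 0.545, "ax": 0, "ay": 0, "az": 0, "jaw": -1}, {"x": -0.01, "y": 0.3, "z": 0.545, "ax": 0, "ay": 0, "az": 0, "jaw": -1}, {"x": -0.015, "y": 0.42, "z": 0.545, "ax": 0, "ay": 0, "az": 0, "jaw": -1}, {"x": -0.015, "y": 0.42, "z": 0.545, "ax": 0, "ay": 0, "az": 0, "jaw": -1}]'

```text
time: 9.05
tool_pos: [544.2, -279.5, 222.7]
tcp_rot: [3.14, 0.001, 1.779]
contact_force: [-0.5, 0.6, -1.8]
grip_width: 7.8
finger_force: 30.0
```

Run:
```python
from ana import *
log()
o,p,d=cap('wrist','w4'); np.savez('w4.npz',p=p,w=cloud('wrist',o,d))
P=load('w4')
print('post',circ(box(P,(580,-242),25,100,190),8,(580,-242)))
print('bar w',line(box(P,(536,-252),40,235,252)))
print('hook',line(box(P,(520,-255),25,190,209)))
rel([541.9,-279.2,188.5],rot(101.9))
```

```text
9.05 q [-0.6   0.5   1.28  0.    1.36 -0.81] p [ 544.2 -279.5  222.7] r [1.799e+02 1.000e-01 1.019e+02] F [-0.5  0.6 -1.8] w 7.8 30.0
post (array([ 580.3, -243.3]), 495, np.float64(0.2))
bar w (array([ 536.1, -245.2,  243.7]), array([ 0.21 , -0.978,  0.012]), 2984, np.float64(79.6))
hook (array([ 514.5, -255.1,  203. ]), array([ 0.979,  0.184, -0.086]), 909, np.float64(50.1))Traceback (most recent call last):
  File "<stdin>", line 8, in <module>
NameError: name 'rel' is not defined
```

Request:
send_rows --rows '[{"x": 0, "y": -0.005, "z": 0.06, "ax": 0, "ay": 0, "az": 0, "jaw": -1}, {"x": 0, "y": -0.005, "z": 0.11, "ax": 0, "ay": 0, "az": 0, "jaw": -1}, {"x": 0, "y": -0.005, "z": 0.14, "ax": 0, "ay": 0, "az": 0, "jaw": -1}, {"x": 0, "y": -0.005, "z": 0.155, "ax": 0, "ay": 0, "az": 0, "jaw": -1}, {"x": 0, "y": -0.005, "z": 0.16, "ax": 0, "ay": 0, "az": 0, "jaw": -1}, {"x": 0, "y": -0.005, "z": 0.163, "ax": 0, "ay": 0, "az": 0, "jaw": -1}, {"x": 0, "y": -0.005, "z": 0.165, "ax": 0, "ay": 0, "az": 0, "jaw": -1}, {"x": 0, "y": -0.005, "z": 0.167, "ax": 0, "ay": 0, "az": 0, "jaw": -1}, {"x": 0, "y": -0.005, "z": 0.169, "ax": 0, "ay": 0, "az": 0, "jaw": -1}, {"x": 0, "y": -0.005, "z": 0.169, "ax": 0, "ay": 0, "az": 0, "jaw": -1}]'

```text
time: 10.35
tool_pos: [541.1, -280.5, 188.8]
tcp_rot: [3.141, 0.001, 1.777]
contact_force: [-1.8, -0.4, 2.6]
grip_width: 8.0
finger_force: 30.0
```

Request:
send_rows --rows '[{"x": 0, "y": 0, "z": 0, "ax": 0, "ay": 0, "az": 0, "jaw": -0.7}, {"x": 0, "y": 0, "z": 0, "ax": 0, "ay": 0, "az": 0, "jaw": -0.5}, {"x": 0, "y": 0, "z": 0, "ax": 0, "ay": 0, "az": 0, "jaw": -0.4}, {"x": 0, "y": 0, "z": 0, "ax": 0, "ay": 0, "az": 0, "jaw": -0.3}, {"x": 0, "y": 0, "z": 0, "ax": 0, "ay": 0, "az": 0, "jaw": -0.2}, {"x": 0, "y": 0, "z": 0, "ax": 0, "ay": 0, "az": 0, "jaw": -0.2}, {"x": 0, "y": 0, "z": -0.04, "ax": 0, "ay": 0, "az": 0, "jaw": -0.2}, {"x": 0, "y": 0, "z": -0.15, "ax": 0, "ay": 0, "az": 0, "jaw": -0.2}, {"x": 0, "y": 0, "z": -0.35, "ax": 0, "ay": 0, "az": 0, "jaw": -0.2}, {"x": 0, "y": 0, "z": -0.6, "ax": 0, "ay": 0, "az": 0, "jaw": -0.2}]'

```text
time: 11.6
tool_pos: [540.6, -280.0, 309.3]
tcp_rot: [-3.141, -0.001, 1.777]
contact_force: [0.6, -0.2, 0.5]
grip_width: 36.5
finger_force: 0.0
```

```bash
python3 - <<'E'
from ana import *
log()
o,p,d=cap('wrist'); np.savez('w5.npz',p=p,w=cloud('wrist',o,d))
_,ps,ds=cap('side')
cv2.imwrite('pics/ws5.png',cv2.resize(np.hstack([p[:,60:400,::-1],ps[:,160:420,::-1]]),(800,512)))
P=load('w5')
print('bar w',line(box(P,(536,-252),40,204,220)))
E
cat log.jsonl | wc -l
```

```text
11.6 q [-0.6   0.46  1.12  0.    1.57 -0.81] p [ 540.6 -280.   309.3] r [-1.799e+02 -1.000e-01  1.018e+02] F [ 0.6 -0.2  0.5] w 36.5 0.0
bar w (array([ 534.5, -251.4,  210.7]), array([ 0.222, -0.975, -0.032]), 1169, np.float64(79.7))
6
```

View pics/ws5.png

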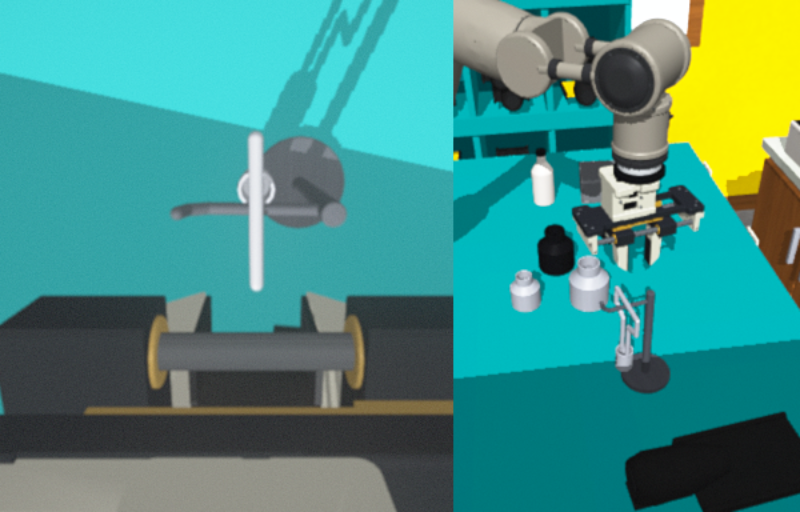

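The wrist and side pictures show the bar crossing the level hook at about (256,205) and the basket hanging freely. Next: stopper.

Run:
```python
from mv import *
o=bot.get_obs(); f=(o['tool_pos'],Ro.from_euler('xyz',o['tcp_rot']))
a=[600,-90,330]; Ra=rot(112); rel(a,Ra,f)
b=[640,75,280]; Rb=rot(116,25); rel(b,Rb,(np.array(a),Ra))
c=[632.4,177.7,120]; rel(c,rot(116,45),(np.array(b),Rb))
```

```text
x y z [ 0.8772  0.4773 -0.0767] a [ 0.0072  0.0089 -0.1698] minrows 3.2
x y z [0.69   0.4945 0.25  ] a [ 0.0145  0.4165 -0.0656] minrows 2.8
x y z [0.0953 0.1909 0.9271] a [ 0.      0.3333 -0.    ] minrows 3.0
```

Request:
send_rows --rows '[{"x": 0.2, "y": 0.1, "z": -0.07, "ax": 0, "ay": 0, "az": 0, "jaw": 0}, {"x": 0.45, "y": 0.25, "z": -0.07, "ax": 0, "ay": 0, "az": -0.06, "jaw": 0.5}, {"x": 0.7, "y": 0.38, "z": -0.07, "ax": 0, "ay": 0, "az": -0.12, "jaw": 1}, {"x": 0.88, "y": 0.48, "z": -0.07, "ax": 0, "ay": 0, "az": -0.17, "jaw": 1}, {"x": 0.88, "y": 0.48, "z": -0.07, "ax": 0, "ay": 0.1, "az": -0.17, "jaw": 1}, {"x": 0.88, "y": 0.48, "z": -0.07, "ax": 0, "ay": 0.2, "az": -0.17, "jaw": 1}, {"x": 0.88, "y": 0.48, "z": -0.07, "ax": 0, "ay": 0.3, "az": -0.17, "jaw": 1}, {"x": 0.88, "y": 0.48, "z": -0.07, "ax": 0, "ay": 0.4, "az": -0.17, "jaw": 1}, {"x": 0.88, "y": 0.48, "z": -0.07, "ax": 0, "ay": 0.4, "az": -0.17, "jaw": 1}, {"x": 0.88, "y": 0.48, "z": -0.07, "ax": 0, "ay": 0.4, "az": -0.17, "jaw": 1}]'

```text
time: 12.95
tool_pos: [598.9, -88.2, 322.5]
tcp_rot: [3.101, -0.415, 1.966]
contact_force: [-0.3, 0.7, -0.7]
grip_width: 91.9
finger_force: 0.0
```

Run:
```python
from mv import *
log()
rel([632.4,177.7,160],rot(116,45))
```

```text
12.95 q [-0.43  0.6   0.92  0.32  1.89 -0.76] p [598.9 -88.2 322.5] r [177.7 -23.8 112.7] F [-0.3  0.7 -0.7] w 91.9 0.0
x y z [0.7366 0.6172 1.2376] a [ 0.0696  0.3549 -0.0391] minrows 5.0
```

Request:
send_rows --rows '[{"x": 0.12, "y": 0.1, "z": 0.12, "ax": 0.01, "ay": 0.05, "az": 0, "jaw": 1}, {"x": 0.24, "y": 0.2, "z": 0.26, "ax": 0.02, "ay": 0.1, "az": -0.01, "jaw": 1}, {"x": 0.36, "y": 0.3, "z": 0.4, "ax": 0.03, "ay": 0.16, "az": -0.02, "jaw": 1}, {"x": 0.48, "y": 0.4, "z": 0.54, "ax": 0.04, "ay": 0.22, "az": -0.02, "jaw": 1}, {"x": 0.6, "y": 0.5, "z": 0.7, "ax": 0.05, "ay": 0.28, "az": -0.03, "jaw": 1}, {"x": 0.72, "y": 0.62, "z": 0.86, "ax": 0.07, "ay": 0.355, "az": -0.04, "jaw": 1}, {"x": 0.736, "y": 0.617, "z": 1, "ax": 0.07, "ay": 0.355, "az": -0.04, "jaw": 1}, {"x": 0.736, "y": 0.617, "z": 1, "ax": 0.07, "ay": 0.355, "az": -0.04, "jaw": 1}, {"x": 0.736, "y": 0.617, "z": 1, "ax": 0.07, "ay": 0.355, "az": -0.04, "jaw": 1}, {"x": 0.736, "y": 0.617, "z": 1, "ax": 0.07, "ay": 0.355, "az": -0.04, "jaw": 1}]'

```text
time: 14.2
tool_pos: [638.6, 158.5, 205.5]
tcp_rot: [3.137, -0.785, 2.028]
contact_force: [0.1, 0.6, 0.3]
grip_width: 91.7
finger_force: 0.0
```

```bash
cat > st.py <<'E'
from ana import *
from mv import *
def wr(name):
    o,p,d=cap('wrist',name); w=cloud('wrist',o,d); np.savez(name+'.npz',p=p,w=w); return w.reshape(-1,3)
E
python3 - <<'E'
from st import *
log(); P=wr('w6')
b=box(P,(598,247),50,44,54); r=cv2.minAreaRect(b[:,:2].astype(np.float32)); print('blocktop',r)
print('plug',circ(box(P,(598,247),30,55,70),17,(598,247)),'plugtop',box(P,(598,247),30,72,78).mean(0), 'z max',np.nanmax(box(P,(598,247),30,55,90)[:,2]))
q=P.reshape(384,512,3); print('tablez',np.nanmedian(P[abs(P[:,2])<15][:,2]))
E
```

```text
14.2 q [-0.16  0.83  0.97  0.64  1.81 -0.62] p [638.6 158.5 205.5] r [179.8 -45.  116.2] F [0.1 0.6 0.3] w 91.7 0.0
blocktop ((598.1567993164062, 246.92138671875), (51.819908142089844, 52.02414321899414), 24.60525131225586)
plug (array([597.8, 248. ]), 310, np.float64(1.0)) plugtop [598.2591243  246.92407941  73.15654887] z max 75.42985291590287
tablez -0.8923636299360851
```

View pics/w6.png

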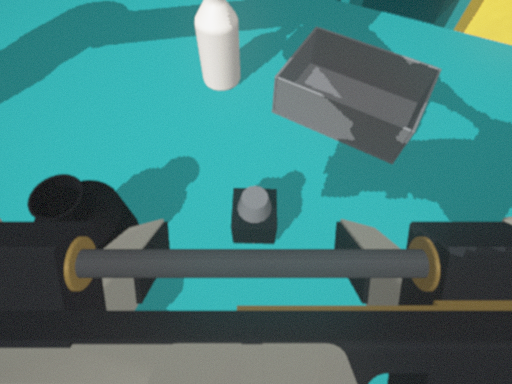

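The wrist view shows the stopper at (254,213), block square to the fingers, with tub and cleaner well beyond.

Run:
```python
from st import *
rel([624.1,191.2,86.5],rot(115,45)); rel([594.2,255.3,15.8],rot(115,45))
```

```text
x y z [-0.2933  0.0056  0.546 ] a [-0.01   -0.0002  0.0134] minrows 2.0
x y z [-0.2933  0.0107  1.046 ] a [-0.01   -0.0002  0.0134] minrows 3.5
```

Request:
send_rows --rows '[{"x": -0.15, "y": 0, "z": 0.2, "ax": -0.01, "ay": 0, "az": 0.013, "jaw": 1}, {"x": -0.293, "y": 0.003, "z": 0.4, "ax": -0.01, "ay": 0, "az": 0.013, "jaw": 1}, {"x": -0.293, "y": 0.006, "z": 0.546, "ax": -0.01, "ay": 0, "az": 0.013, "jaw": 1}, {"x": -0.293, "y": 0.008, "z": 0.6, "ax": -0.01, "ay": 0, "az": 0.013, "jaw": 1}, {"x": -0.293, "y": 0.008, "z": 0.7, "ax": -0.01, "ay": 0, "az": 0.013, "jaw": 1}, {"x": -0.293, "y": 0.01, "z": 0.8, "ax": -0.01, "ay": 0, "az": 0.013, "jaw": 1}, {"x": -0.293, "y": 0.01, "z": 0.9, "ax": -0.01, "ay": 0, "az": 0.013, "jaw": 1}, {"x": -0.293, "y": 0.01, "z": 1, "ax": -0.01, "ay": 0, "az": 0.013, "jaw": 1}, {"x": -0.293, "y": 0.01, "z": 1, "ax": -0.01, "ay": 0, "az": 0.013, "jaw": 1}, {"x": -0.293, "y": 0.01, "z": 1, "ax": -0.01, "ay": 0, "az": 0.013, "jaw": 1}]'

```text
time: 15.5
tool_pos: [596.1, 250.2, 21.3]
tcp_rot: [-3.14, -0.787, 2.007]
contact_force: [-0.1, 0.2, 0.2]
grip_width: 92.0
finger_force: 0.0
```

Request:
send_rows --rows '[{"x": 0, "y": 0, "z": 0.03, "ax": 0, "ay": 0, "az": 0, "jaw": 0.8}, {"x": 0, "y": 0, "z": 0.045, "ax": 0, "ay": 0, "az": 0, "jaw": 0.6}, {"x": 0, "y": 0, "z": 0.045, "ax": 0, "ay": 0, "az": 0, "jaw": 0.4}, {"x": 0, "y": 0, "z": 0.045, "ax": 0, "ay": 0, "az": 0, "jaw": 0.2}, {"x": 0, "y": 0, "z": 0.045, "ax": 0, "ay": 0, "az": 0, "jaw": 0}, {"x": 0, "y": 0, "z": 0.045, "ax": 0, "ay": 0, "az": 0, "jaw": -0.5}, {"x": 0, "y": 0, "z": 0.045, "ax": 0, "ay": 0, "az": 0, "jaw": -0.5}, {"x": 0, "y": 0, "z": 0.045, "ax": 0, "ay": 0, "az": 0, "jaw": -0.5}, {"x": 0, "y": 0, "z": 0.045, "ax": 0, "ay": 0, "az": 0, "jaw": -0.5}, {"x": 0, "y": 0, "z": 0.045, "ax": 0, "ay": 0, "az": 0, "jaw": -0.5}]'

```text
time: 16.75
tool_pos: [593.2, 256.0, 14.7]
tcp_rot: [-3.139, -0.787, 2.007]
contact_force: [-0.0, -0.7, 1.5]
grip_width: 51.9
finger_force: 30.0
```

Run:
```python
from st import *
o=log()
rel([640,60,180],rot(115,-30)); rel(o['tool_pos']+[0,0,100],rot(115,45))
```

```text
16.75 q [-0.04  0.97  1.27  0.7   1.39 -0.78] p [593.2 256.   14.7] r [-179.9  -45.1  115. ] F [-0.  -0.7  1.5] w 51.9 30.0
x y z [-0.1114 -0.2043 -1.2821] a [-1.8000e-03 -1.2518e+00  9.0000e-04] minrows 7.0
x y z [ 0.3542 -0.0008 -0.3529] a [-0.0018 -0.0018 -0.0004] minrows 1.6
```

Run:
```python
from st import *
o=bot.get_obs(); f=(o['tool_pos'],Ro.from_euler('xyz',o['tcp_rot']))
ct=f[1].inv().apply(np.array([598.1,247,25])-f[0]); np.save('ct1.npy',ct); print(ct)
m=[610,220,190]; Rm=rot(115,-9); rel(m,Rm,f)
R2=rot(115,-45); p2=np.array([630,170,26])-R2.apply(ct); print(p2)
rel(p2+[0,0,60],R2,(np.array(m),Rm))
```

```text
[  0.04152581   0.63779164 -14.48325339]
x y z [ 0.4806 -0.0014 -0.7592] a [-1.900e-03 -9.018e-01  5.000e-04] minrows 5.1
[633.76249485 160.42216016  15.78815649]
x y z [-0.2269 -0.0182  0.6141] a [-0.  -0.6 -0. ] minrows 3.4
```

Request:
send_rows --rows '[{"x": 0.07, "y": 0, "z": -0.07, "ax": 0, "ay": 0, "az": 0, "jaw": -0.5}, {"x": 0.2, "y": 0, "z": -0.2, "ax": 0, "ay": 0, "az": 0, "jaw": -0.5}, {"x": 0.33, "y": 0, "z": -0.35, "ax": 0, "ay": 0, "az": 0, "jaw": -0.5}, {"x": 0.43, "y": 0, "z": -0.5, "ax": 0, "ay": -0.14, "az": 0, "jaw": -0.5}, {"x": 0.48, "y": 0, "z": -0.65, "ax": 0, "ay": -0.28, "az": 0, "jaw": -0.5}, {"x": 0.48, "y": 0, "z": -0.76, "ax": 0, "ay": -0.42, "az": 0, "jaw": -0.5}, {"x": 0.48, "y": 0, "z": -0.76, "ax": 0, "ay": -0.56, "az": 0, "jaw": -0.5}, {"x": 0.48, "y": 0, "z": -0.76, "ax": 0, "ay": -0.7, "az": 0, "jaw": -0.5}, {"x": 0.48, "y": 0, "z": -0.76, "ax": 0, "ay": -0.82, "az": 0, "jaw": -0.5}, {"x": 0.48, "y": 0, "z": -0.76, "ax": 0, "ay": -0.9, "az": 0, "jaw": -0.5}]'

```text
time: 18.0
tool_pos: [609.4, 220.9, 191.5]
tcp_rot: [-3.141, 0.158, 2.009]
contact_force: [0.1, 0.2, -1.5]
grip_width: 51.9
finger_force: 30.0
```

Request:
send_rows --rows '[{"x": -0.02, "y": 0, "z": 0.06, "ax": 0, "ay": -0.1, "az": 0, "jaw": -0.5}, {"x": -0.06, "y": 0, "z": 0.16, "ax": 0, "ay": -0.2, "az": 0, "jaw": -0.5}, {"x": -0.1, "y": -0.01, "z": 0.26, "ax": 0, "ay": -0.3, "az": 0, "jaw": -0.5}, {"x": -0.14, "y": -0.01, "z": 0.36, "ax": 0, "ay": -0.4, "az": 0, "jaw": -0.5}, {"x": -0.18, "y": -0.015, "z": 0.46, "ax": 0, "ay": -0.5, "az": 0, "jaw": -0.5}, {"x": -0.22, "y": -0.018, "z": 0.56, "ax": 0, "ay": -0.6, "az": 0, "jaw": -0.5}, {"x": -0.227, "y": -0.018, "z": 0.61, "ax": 0, "ay": -0.6, "az": 0, "jaw": -0.5}, {"x": -0.227, "y": -0.018, "z": 0.61, "ax": 0, "ay": -0.6, "az": 0, "jaw": -0.5}, {"x": -0.227, "y": -0.018, "z": 0.61, "ax": 0, "ay": -0.6, "az": 0, "jaw": -0.5}, {"x": -0.227, "y": -0.018, "z": 0.61, "ax": 0, "ay": -0.6, "az": 0, "jaw": -0.5}]'

```text
time: 19.25
tool_pos: [634.4, 160.7, 78.0]
tcp_rot: [3.141, 0.783, 2.007]
contact_force: [1.1, -0.8, -1.7]
grip_width: 52.1
finger_force: 30.0
```

Run:
```python
from st import *
o=log()
R2=rot(115,-45); ct=np.load('ct1.npy'); p2=np.array([630,170,26])-R2.apply(ct)
rel(p2,R2)
o,p,d=cap('side'); P=cloud('side',o,d).reshape(-1,3); cv2.imwrite('pics/s7.png',cv2.resize(p[100:300,200:400,::-1],(600,600),interpolation=cv2.INTER_CUBIC))
```

```text
19.25 q [ 0.48  0.82  1.39 -0.88  1.16  0.51] p [634.4 160.7  78. ] r [179.9  44.9 115. ] F [ 1.1 -0.8 -1.7] w 52.1 30.0
x y z [ 0.2194 -0.0036  0.2203] a [ 0.0007 -0.0025 -0.0001] minrows 1.0
```

View pics/s7.png

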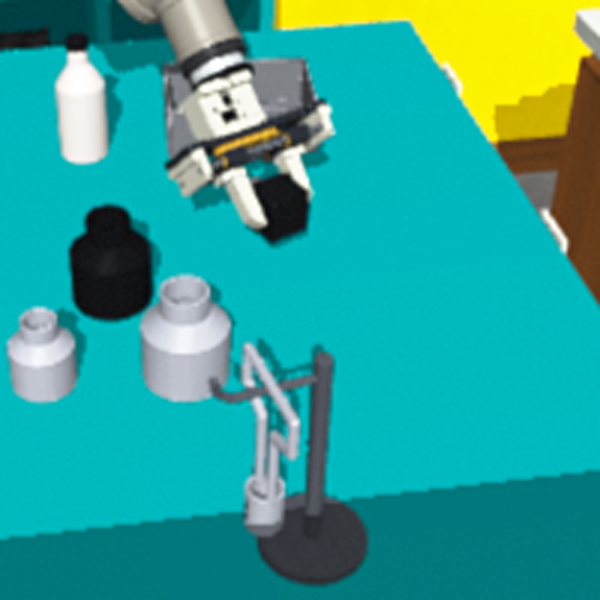

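Request:
send_rows --rows '[{"x": 0.06, "y": -0.002, "z": 0.06, "ax": 0, "ay": -0.0025, "az": 0, "jaw": -0.5}, {"x": 0.12, "y": -0.003, "z": 0.12, "ax": 0, "ay": -0.0025, "az": 0, "jaw": -0.5}, {"x": 0.16, "y": -0.003, "z": 0.16, "ax": 0, "ay": -0.0025, "az": 0, "jaw": -0.5}, {"x": 0.19, "y": -0.003, "z": 0.19, "ax": 0, "ay": -0.0025, "az": 0, "jaw": -0.5}, {"x": 0.2, "y": -0.003, "z": 0.2, "ax": 0, "ay": -0.0025, "az": 0, "jaw": -0.5}, {"x": 0.205, "y": -0.003, "z": 0.205, "ax": 0, "ay": -0.0025, "az": 0, "jaw": -0.5}, {"x": 0.21, "y": -0.003, "z": 0.21, "ax": 0, "ay": -0.0025, "az": 0, "jaw": -0.5}, {"x": 0.213, "y": -0.003, "z": 0.213, "ax": 0, "ay": -0.0025, "az": 0, "jaw": -0.5}, {"x": 0.216, "y": -0.003, "z": 0.216, "ax": 0, "ay": -0.0025, "az": 0, "jaw": -0.5}, {"x": 0.216, "y": -0.003, "z": 0.216, "ax": 0, "ay": -0.0025, "az": 0, "jaw": -0.5}]'

```text
time: 20.55
tool_pos: [633.2, 160.5, 16.6]
tcp_rot: [-3.14, 0.787, 2.009]
contact_force: [-3.5, 1.4, 5.6]
grip_width: 51.9
finger_force: 30.0
```

Run:
```python
from st import *
o=log()
```

```text
20.55 q [ 0.48  0.91  1.41 -0.92  1.09  0.6 ] p [633.2 160.5  16.6] r [-179.9   45.1  115.1] F [-3.5  1.4  5.6] w 51.9 30.0
```

Request:
send_rows --rows '[{"x": 0, "y": 0, "z": 0, "ax": 0, "ay": 0, "az": 0, "jaw": 0.4}, {"x": 0, "y": 0, "z": 0, "ax": 0, "ay": 0, "az": 0, "jaw": 0.7}, {"x": 0, "y": 0, "z": 0, "ax": 0, "ay": 0, "az": 0, "jaw": 1}, {"x": 0, "y": 0, "z": 0, "ax": 0, "ay": 0, "az": 0, "jaw": 1}, {"x": 0, "y": 0, "z": -0.1, "ax": 0, "ay": 0, "az": 0, "jaw": 1}, {"x": 0, "y": 0, "z": -0.25, "ax": 0, "ay": 0, "az": 0, "jaw": 1}, {"x": 0, "y": 0, "z": -0.45, "ax": 0, "ay": 0, "az": 0, "jaw": 1}, {"x": 0, "y": 0, "z": -0.7, "ax": 0, "ay": 0.1, "az": 0, "jaw": 1}, {"x": 0, "y": 0, "z": -0.85, "ax": 0, "ay": 0.25, "az": 0, "jaw": 1}, {"x": 0, "y": 0, "z": -0.85, "ax": 0, "ay": 0.4, "az": 0, "jaw": 1}]'

```text
time: 21.8
tool_pos: [582.2, 273.8, 139.6]
tcp_rot: [3.136, 0.361, 2.012]
contact_force: [-0.4, -0.5, 0.1]
grip_width: 91.7
finger_force: 0.0
```

Run:
```python
from st import *
o=log(); P=wr('w8')
b=box(P,(630,170),60,46,58); print(len(b),cv2.minAreaRect(b[:,:2].astype(np.float32)),b[:,2].mean())
o2=bot.get_obs(); f=(o2['tool_pos'],Ro.from_euler('xyz',o2['tcp_rot']))
R=rot(115,45); d=R.apply([0,0,1]); c=np.array([630,170,26])-d*110; print(c)
m=np.array([640,150,190]); rel(m,rot(115,25),f); rel(c,R,(m,rot(115,25)))
```

```text
21.8 q [ 0.5   0.66  1.29 -0.38  1.23  0.19] p [582.2 273.8 139.6] r [179.7  20.7 115.3] F [-0.4 -0.5  0.1] w 91.7 0.0
647 ((619.6322631835938, 187.06732177734375), (51.63878631591797, 13.088205337524414), 25.465072631835938) 50.40412131295387
[662.87198626  99.50579797 103.78174593]
x y z [-7.082e-01 -1.900e-03  3.000e-04] a [0.0066 0.7575 0.0022] minrows 4.2
x y z [-0.4334 -0.0031  0.2736] a [-0.      0.3333  0.    ] minrows 1.9
```

Request:
send_rows --rows '[{"x": -0.1, "y": 0, "z": -0.05, "ax": 0, "ay": 0.1, "az": 0, "jaw": 1}, {"x": -0.2, "y": 0, "z": -0.05, "ax": 0, "ay": 0.25, "az": 0, "jaw": 1}, {"x": -0.35, "y": 0, "z": -0.05, "ax": 0, "ay": 0.4, "az": 0, "jaw": 1}, {"x": -0.5, "y": 0, "z": -0.03, "ax": 0, "ay": 0.55, "az": 0, "jaw": 1}, {"x": -0.65, "y": 0, "z": 0, "ax": 0, "ay": 0.7, "az": 0, "jaw": 1}, {"x": -0.75, "y": 0, "z": 0, "ax": 0.007, "ay": 0.757, "az": 0, "jaw": 1}, {"x": -0.85, "y": 0, "z": 0, "ax": 0.007, "ay": 0.85, "az": 0, "jaw": 1}, {"x": -0.95, "y": 0, "z": 0, "ax": 0.007, "ay": 0.95, "az": 0, "jaw": 1}, {"x": -0.95, "y": 0, "z": 0, "ax": 0.007, "ay": 1, "az": 0, "jaw": 1}, {"x": -0.95, "y": 0, "z": 0, "ax": 0.007, "ay": 1, "az": 0, "jaw": 1}]'

```text
time: 23.1
tool_pos: [657.1, 108.6, 202.2]
tcp_rot: [-3.125, -0.68, 1.999]
contact_force: [0.4, -0.5, 0.4]
grip_width: 92.0
finger_force: 0.0
```

Run:
```python
from st import *
o=log(); P=wr('w9')
b=box(P,(630,170),60,48,56); r=cv2.minAreaRect(b[:,:2].astype(np.float32)); print(len(b),r,b[:,2].mean())
pl=box(P,(612,212),30,8,46); print('plug',len(pl),pl.mean(0))
C=np.array([*r[0],26]); R=rot(115,45); d=R.apply([0,0,1]); p=C+d*17; rel(p-100*d,R); rel(p,R); print(p)
```

```text
23.1 q [-0.2   0.84  0.9   0.54  1.82 -0.61] p [657.1 108.6 202.2] r [-179.   -39.   114.5] F [ 0.4 -0.5  0.4] w 92.0 0.0
2079 ((628.4737548828125, 168.90512084960938), (51.940521240234375, 49.992008209228516), 25.07762336730957) 50.983835419771594
plug 358 [612.06238555 204.09544007  38.94070506]
x y z [-0.3426  0.0032  0.4832] a [-0.0102  0.1013 -0.0052] minrows 1.9
x y z [-0.2897  0.0084  0.9803] a [-0.0102  0.1013 -0.0052] minrows 3.3
[623.39353882 179.79967934  13.97918472]
```

Request:
send_rows --rows '[{"x": -0.17, "y": 0.002, "z": 0.2, "ax": -0.01, "ay": 0.05, "az": -0.005, "jaw": 1}, {"x": -0.343, "y": 0.003, "z": 0.4, "ax": -0.01, "ay": 0.101, "az": -0.005, "jaw": 1}, {"x": -0.343, "y": 0.003, "z": 0.483, "ax": -0.01, "ay": 0.101, "az": -0.005, "jaw": 1}, {"x": -0.33, "y": 0.005, "z": 0.6, "ax": -0.01, "ay": 0.101, "az": -0.005, "jaw": 1}, {"x": -0.317, "y": 0.006, "z": 0.72, "ax": -0.01, "ay": 0.101, "az": -0.005, "jaw": 1}, {"x": -0.305, "y": 0.007, "z": 0.84, "ax": -0.01, "ay": 0.101, "az": -0.005, "jaw": 1}, {"x": -0.295, "y": 0.008, "z": 0.93, "ax": -0.01, "ay": 0.101, "az": -0.005, "jaw": 1}, {"x": -0.29, "y": 0.008, "z": 0.98, "ax": -0.01, "ay": 0.101, "az": -0.005, "jaw": 0.9}, {"x": -0.29, "y": 0.008, "z": 0.98, "ax": -0.01, "ay": 0.101, "az": -0.005, "jaw": 0.7}, {"x": -0.29, "y": 0.008, "z": 0.98, "ax": -0.01, "ay": 0.101, "az": -0.005, "jaw": 0.5}]'

```text
time: 24.4
tool_pos: [625.0, 179.3, 15.5]
tcp_rot: [3.137, -0.785, 2.01]
contact_force: [-0.5, -0.1, 0.5]
grip_width: 72.5
finger_force: 0.0
```

Request:
send_rows --rows '[{"x": 0, "y": 0, "z": 0, "ax": 0, "ay": 0, "az": 0, "jaw": 0.3}, {"x": 0, "y": 0, "z": 0, "ax": 0, "ay": 0, "az": 0, "jaw": 0.1}, {"x": 0, "y": 0, "z": 0, "ax": 0, "ay": 0, "az": 0, "jaw": -0.5}, {"x": 0, "y": 0, "z": 0, "ax": 0, "ay": 0, "az": 0, "jaw": -0.5}, {"x": 0, "y": 0, "z": 0, "ax": 0, "ay": 0, "az": 0, "jaw": -0.5}, {"x": 0, "y": 0, "z": 0, "ax": 0, "ay": 0, "az": 0, "jaw": -0.5}, {"x": 0, "y": 0, "z": 0, "ax": 0, "ay": 0, "az": 0, "jaw": -0.5}, {"x": 0, "y": 0, "z": 0, "ax": 0, "ay": 0, "az": 0, "jaw": -0.5}, {"x": 0, "y": 0, "z": 0, "ax": 0, "ay": 0, "az": 0, "jaw": -0.5}, {"x": 0, "y": 0, "z": 0, "ax": 0, "ay": 0, "az": 0, "jaw": -0.5}]'

```text
time: 25.65
tool_pos: [624.4, 179.6, 14.9]
tcp_rot: [3.138, -0.786, 2.009]
contact_force: [1.7, -2.5, 3.3]
grip_width: 52.1
finger_force: 30.0
```

Run:
```python
from st import *
o=log()
f=(o['tool_pos'],Ro.from_euler('xyz',o['tcp_rot']))
C=np.array([628.5,168.9,26]); ct=f[1].inv().apply(C-f[0])
# stopper z axis (world): points away from the plug, level
z=np.array([np.cos(np.radians(-65)),np.sin(np.radians(-65)),0]); zt=f[1].inv().apply(z)
np.savez('ct2.npz',ct=ct,zt=zt,C=C); print(ct,zt)
m=np.array([610,130,230]); Rm=rot(113,-5); rel(m,Rm,f)
R=rot(110,-45); C2=np.array([500,4.3,110+24+35+25]); p=C2-R.apply(ct); print(p,R.apply(zt)); rel(p,R,(m,Rm))
```

```text
25.65 q [-0.14  1.01  1.16  0.64  1.49 -0.81] p [624.4 179.6  14.9] r [179.8 -45.  115.1] F [ 1.7 -2.5  3.3] w 52.1 30.0
[ -0.25703757  -0.80386741 -15.9090545 ] [-0.70686317  0.00091768 -0.70734971]
x y z [ 0.6234 -0.1672 -0.898 ] a [-0.009  -0.8336  0.0324] minrows 4.7
[504.54074659  -5.82524766 182.56884667] [7.44673218e-04 6.37156567e-04 9.99999520e-01]
x y z [-0.3968 -0.7507  0.2728] a [ 0.0216 -0.6665  0.0462] minrows 3.7
```

Run:
```python
from st import *
o=bot.get_obs();f=(o['tool_pos'],Ro.from_euler('xyz',o['tcp_rot'])); ct=np.load('ct2.npz')['ct']
m=np.array([610,130,230]); Rm=rot(108,-5); rel(m,Rm,f)
R=rot(95,-45); C2=np.array([500,4.3,110+24+35+25]); p=C2-R.apply(ct); print(p); rel(p,R,(m,Rm))
```

```text
x y z [ 0.6234 -0.1672 -0.898 ] a [-0.0385 -0.8328  0.1132] minrows 4.7
[501.76541747  -6.65546991 182.56884667]
x y z [-0.4601 -0.7258  0.2783] a [ 0.0934 -0.6638  0.2004] minrows 3.9
```

Request:
send_rows --rows '[{"x": 0.07, "y": 0, "z": -0.07, "ax": 0, "ay": 0, "az": 0, "jaw": -0.5}, {"x": 0.2, "y": 0, "z": -0.2, "ax": 0, "ay": 0, "az": 0, "jaw": -0.5}, {"x": 0.33, "y": -0.03, "z": -0.35, "ax": 0, "ay": 0, "az": 0, "jaw": -0.5}, {"x": 0.43, "y": -0.06, "z": -0.5, "ax": 0, "ay": -0.12, "az": 0, "jaw": -0.5}, {"x": 0.52, "y": -0.1, "z": -0.65, "ax": 0, "ay": -0.24, "az": 0, "jaw": -0.5}, {"x": 0.6, "y": -0.14, "z": -0.8, "ax": 0, "ay": -0.36, "az": 0.01, "jaw": -0.5}, {"x": 0.62, "y": -0.16, "z": -0.9, "ax": 0, "ay": -0.48, "az": 0.02, "jaw": -0.5}, {"x": 0.62, "y": -0.16, "z": -0.9, "ax": 0, "ay": -0.6, "az": 0.03, "jaw": -0.5}, {"x": 0.62, "y": -0.16, "z": -0.9, "ax": 0, "ay": -0.72, "az": 0.03, "jaw": -0.5}, {"x": 0.62, "y": -0.16, "z": -0.9, "ax": 0, "ay": -0.83, "az": 0.03, "jaw": -0.5}]'

```text
time: 26.9
tool_pos: [610.9, 130.5, 230.9]
tcp_rot: [-3.135, 0.087, 1.978]
contact_force: [-0.0, -0.1, -1.2]
grip_width: 51.8
finger_force: 30.0
```

Run:
```python
from st import *
log();ct=np.load('ct2.npz')['ct']
R=rot(95,-45); C2=np.array([500,4.3,110+24+35+25]); p=C2-R.apply(ct); print(p); rel(p,R); rel([550,60,230],rot(100,-25))
```

```text
26.9 q [ 0.13  0.52  1.23 -0.09  1.37 -0.26] p [610.9 130.5 230.9] r [-179.6    5.   113.3] F [-0.  -0.1 -1.2] w 51.8 30.0
[501.76541747  -6.65546991 182.56884667]
x y z [-0.3908 -0.7711  0.2823] a [ 0.1255 -0.6602  0.2852] minrows 4.1
x y z [-0.2018 -0.4194  0.0253] a [ 0.0512 -0.3314  0.2172] minrows 2.2
```

Request:
send_rows --rows '[{"x": -0.05, "y": -0.1, "z": 0.01, "ax": 0.015, "ay": -0.08, "az": 0.04, "jaw": -0.5}, {"x": -0.1, "y": -0.2, "z": 0.02, "ax": 0.03, "ay": -0.17, "az": 0.08, "jaw": -0.5}, {"x": -0.15, "y": -0.3, "z": 0.03, "ax": 0.045, "ay": -0.25, "az": 0.12, "jaw": -0.5}, {"x": -0.2, "y": -0.42, "z": 0.04, "ax": 0.06, "ay": -0.33, "az": 0.16, "jaw": -0.5}, {"x": -0.25, "y": -0.54, "z": 0.08, "ax": 0.08, "ay": -0.42, "az": 0.2, "jaw": -0.5}, {"x": -0.3, "y": -0.66, "z": 0.14, "ax": 0.095, "ay": -0.5, "az": 0.24, "jaw": -0.5}, {"x": -0.36, "y": -0.74, "z": 0.21, "ax": 0.11, "ay": -0.58, "az": 0.26, "jaw": -0.5}, {"x": -0.391, "y": -0.771, "z": 0.282, "ax": 0.1255, "ay": -0.66, "az": 0.285, "jaw": -0.5}, {"x": -0.391, "y": -0.771, "z": 0.282, "ax": 0.1255, "ay": -0.66, "az": 0.285, "jaw": -0.5}, {"x": -0.391, "y": -0.771, "z": 0.282, "ax": 0.1255, "ay": -0.66, "az": 0.285, "jaw": -0.5}]'

```text
time: 28.15
tool_pos: [502.7, -6.6, 182.1]
tcp_rot: [-3.14, 0.781, 1.659]
contact_force: [0.7, -0.5, -1.5]
grip_width: 51.6
finger_force: 30.0
```

Run:
```python
from st import *
log();ct=np.load('ct2.npz')['ct']
R=rot(95,-45); p=np.array([500,4.3,110+24+35+25])-R.apply(ct); rel(p,R)
ims=[]
for n in ('side','scene'):
    o,im,d=cap(n); w=cloud(n,o,d); np.savez(n+'10.npz',p=im,w=w); P=w.reshape(-1,3)
    print(n,'jar body',circ(box(P,(500,5),60,15,58),46,(500,5)),'neck',circ(box(P,(500,5),35,90,107),25.5,(500,5)),'plug',circ(box(P,(500,5),30,147,167),17.5,(500,5)))
    b=box(P,(500,5),45,172,212); print(len(b),b.mean(0))
    m=bot.camera_model(n); c=np.array(m['R'])@[500,4,140]+m['t']; f=192/np.tan(np.radians(m['vertical_fov'])/2); u,v=int(c[0]/c[2]*f+m['cx']),int(c[1]/c[2]*f+m['cy'])
    ims.append(cv2.resize(im[v-50:v+50,u-50:u+50,::-1],(400,400),interpolation=cv2.INTER_CUBIC))
P=wr('w10'); print('wrist neck',circ(box(P,(500,5),60,95,113),25.5,(500,5)),circ(box(P,(500,5),60,15,58),46,(500,5)))
cv2.imwrite('pics/j10.png',np.hstack(ims))
```

```text
28.15 q [ 0.28  0.5   1.69 -0.81  1.26  0.58] p [502.7  -6.6 182.1] r [-179.9   44.7   95.1] F [ 0.7 -0.5 -1.5] w 51.6 30.0
x y z [-0.0014 -0.0049 -0.0018] a [-0.0003 -0.0046  0.0009] minrows 0.0
side jar body (array([501.6,   3.4]), 309, np.float64(1.5)) neck (array([501.4,   2. ]), 142, np.float64(2.3)) plug (array([500.7,   3. ]), 28, np.float64(2.8))
337 [498.71681168 -15.03405414 195.3807286 ]
scene jar body (array([499.1,   7.4]), 235, np.float64(1.8)) neck (array([500.6,   7.4]), 92, np.float64(2.2)) plug (array([498.6,   6.1]), 15, np.float64(1.4))
91 [529.90229452   0.9680647  197.39529367]
wrist neck (array([500.2,   5.2]), 3115, np.float64(2.1)) (array([500.2,   4.7]), 2377, np.float64(1.7))
```

View pics/j10.png

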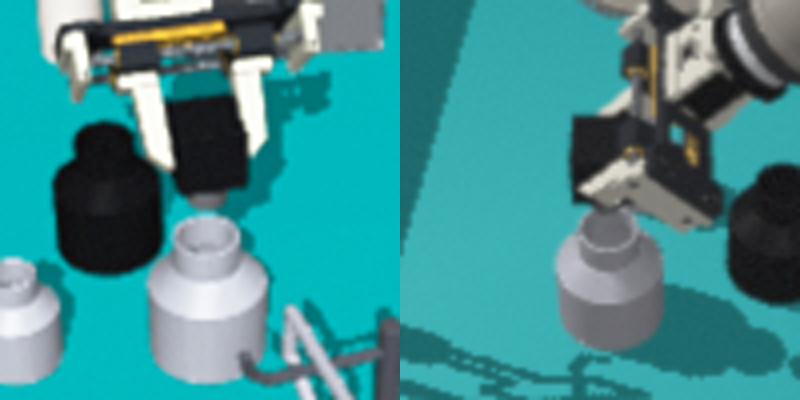

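Request:
send_rows --rows '[{"x": 0.04, "y": 0, "z": 0.036, "ax": 0, "ay": -0.004, "az": 0, "jaw": -0.5}, {"x": 0.08, "y": 0, "z": 0.076, "ax": 0, "ay": -0.004, "az": 0, "jaw": -0.5}, {"x": 0.11, "y": 0, "z": 0.106, "ax": 0, "ay": -0.004, "az": 0, "jaw": -0.5}, {"x": 0.13, "y": 0, "z": 0.126, "ax": 0, "ay": -0.004, "az": 0, "jaw": -0.5}, {"x": 0.14, "y": 0, "z": 0.136, "ax": 0, "ay": -0.004, "az": 0, "jaw": -0.5}, {"x": 0.15, "y": 0, "z": 0.146, "ax": 0, "ay": -0.004, "az": 0, "jaw": -0.5}, {"x": 0.16, "y": 0, "z": 0.156, "ax": 0, "ay": -0.004, "az": 0, "jaw": -0.5}, {"x": 0.17, "y": 0, "z": 0.166, "ax": 0, "ay": -0.004, "az": 0, "jaw": -0.5}, {"x": 0.18, "y": 0, "z": 0.176, "ax": 0, "ay": -0.004, "az": 0, "jaw": -0.5}, {"x": 0.18, "y": 0, "z": 0.176, "ax": 0, "ay": -0.004, "az": 0, "jaw": -0.5}]'

```text
time: 29.55
tool_pos: [502.0, -6.4, 130.7]
tcp_rot: [-3.138, 0.787, 1.661]
contact_force: [0.8, 0.2, -1.4]
grip_width: 52.2
finger_force: 30.0
```

Run:
```python
from st import *
log();ct=np.load('ct2.npz')['ct']
R=rot(95,-45); p=np.array([500.2,4.8,110+25])-R.apply(ct); print(p);rel(p,R)
for n in ('side','scene'):
    o,im,d=cap(n); P=cloud(n,o,d).reshape(-1,3); print(n,'jar',circ(box(P,(500,5),60,15,58),46,(500,5)))
```

```text
29.55 q [ 0.28  0.58  1.74 -0.85  1.18  0.67] p [502.   -6.4 130.7] r [-179.8   45.1   95.2] F [ 0.8  0.2 -1.4] w 52.2 30.0
[501.96541747  -6.15546991 123.56884667]
x y z [ 0.026  -0.      0.0242] a [-0.0018  0.0011  0.0019] minrows 0.1
side jar (array([501.6,   3.5]), 309, np.float64(1.6))
scene jar (array([498.6,   7.5]), 190, np.float64(1.2))
```

No contact so far and the jar has not moved; continue the last 7 mm slowly.

Request:
send_rows --rows '[{"x": 0.006, "y": 0, "z": 0.005, "ax": 0, "ay": 0, "az": 0, "jaw": -0.5}, {"x": 0.011, "y": 0, "z": 0.01, "ax": 0, "ay": 0, "az": 0, "jaw": -0.5}, {"x": 0.015, "y": 0, "z": 0.014, "ax": 0, "ay": 0, "az": 0, "jaw": -0.5}, {"x": 0.018, "y": 0, "z": 0.017, "ax": 0, "ay": 0, "az": 0, "jaw": -0.5}, {"x": 0.02, "y": 0, "z": 0.019, "ax": 0, "ay": 0, "az": 0, "jaw": -0.5}, {"x": 0.022, "y": 0, "z": 0.021, "ax": 0, "ay": 0, "az": 0, "jaw": -0.5}, {"x": 0.024, "y": 0, "z": 0.023, "ax": 0, "ay": 0, "az": 0, "jaw": -0.5}, {"x": 0.025, "y": 0, "z": 0.024, "ax": 0, "ay": 0, "az": 0, "jaw": -0.5}, {"x": 0.025, "y": 0, "z": 0.024, "ax": 0, "ay": 0, "az": 0, "jaw": -0.5}, {"x": 0.025, "y": 0, "z": 0.024, "ax": 0, "ay": 0, "az": 0, "jaw": -0.5}]'

```text
time: 30.9
tool_pos: [502.2, -6.3, 124.9]
tcp_rot: [-3.14, 0.787, 1.659]
contact_force: [-3.5, 2.4, 6.1]
grip_width: 52.1
finger_force: 30.0
```

Run:
```python
from st import *
log()
for n in ('side','scene'):
    o,im,d=cap(n); w=cloud(n,o,d); P=w.reshape(-1,3); t=box(P,(500,5),30,150,175); print(n,'jar',circ(box(P,(500,5),60,15,58),46,(500,5)),'top',len(t),np.percentile(t[:,2],[50,90]))
    dark=(im.max(-1)<50)&(np.hypot(w[:,:,0]-500,w[:,:,1]-5)<34)&(w[:,:,2]>95)&(w[:,:,2]<175); z=w[:,:,2][dark]; print('dark z',np.percentile(z,[1,5,50,95,99]))
```

```text
30.9 q [ 0.28  0.59  1.74 -0.85  1.17  0.69] p [502.2  -6.3 124.9] r [-179.9   45.1   95.1] F [-3.5  2.4  6.1] w 52.1 30.0
side jar (array([501.4,   3.4]), 306, np.float64(1.5)) top 195 [158.38135876 160.12468011]
dark z [114.97427613 118.37388802 156.06954718 160.14451137 161.3747496 ]
scene jar (array([498.5,   7.4]), 197, np.float64(1.2)) top 158 [161.09111189 163.4631903 ]
dark z [122.30465979 146.23120774 160.94576429 163.89574128 164.68724397]
```

Request:
send_rows --rows '[{"x": 0.003, "y": 0, "z": 0.003, "ax": 0, "ay": 0, "az": 0, "jaw": -0.5}, {"x": 0.003, "y": 0, "z": 0.003, "ax": 0, "ay": 0, "az": 0, "jaw": -0.5}, {"x": 0.003, "y": 0, "z": 0.003, "ax": 0, "ay": 0, "az": 0, "jaw": -0.5}, {"x": 0.003, "y": 0, "z": 0.003, "ax": 0, "ay": 0, "az": 0, "jaw": -0.5}, {"x": 0.003, "y": 0, "z": 0.003, "ax": 0, "ay": 0, "az": 0, "jaw": -0.5}, {"x": 0.003, "y": 0, "z": 0.003, "ax": 0, "ay": 0, "az": 0, "jaw": -0.5}, {"x": 0.003, "y": 0, "z": 0.003, "ax": 0, "ay": 0, "az": 0, "jaw": -0.5}, {"x": 0.003, "y": 0, "z": 0.003, "ax": 0, "ay": 0, "az": 0, "jaw": -0.5}, {"x": 0.003, "y": 0, "z": 0.003, "ax": 0, "ay": 0, "az": 0, "jaw": -0.5}, {"x": 0.003, "y": 0, "z": 0.003, "ax": 0, "ay": 0, "az": 0, "jaw": -0.5}]'

```text
time: 32.25
tool_pos: [502.2, -6.3, 124.8]
tcp_rot: [-3.14, 0.788, 1.659]
contact_force: [-4.5, 3.1, 11.7]
grip_width: 51.8
finger_force: 30.0
```

Top of block reads 160 mm (side −1, scene +1.4 bias) and the contact is firm: seated. Release and withdraw along the tool axis.

Request:
send_rows --rows '[{"x": -0.003, "y": 0, "z": -0.003, "ax": 0, "ay": 0, "az": 0, "jaw": -0.5}, {"x": -0.003, "y": 0, "z": -0.003, "ax": 0, "ay": 0, "az": 0, "jaw": 0.2}, {"x": -0.003, "y": 0, "z": -0.003, "ax": 0, "ay": 0, "az": 0, "jaw": 0.4}, {"x": -0.003, "y": 0, "z": -0.003, "ax": 0, "ay": 0, "az": 0, "jaw": 0.6}, {"x": -0.003, "y": 0, "z": -0.003, "ax": 0, "ay": 0, "az": 0, "jaw": 0.8}, {"x": -0.003, "y": 0, "z": -0.003, "ax": 0, "ay": 0, "az": 0, "jaw": 0.8}, {"x": -0.003, "y": 0, "z": -0.05, "ax": 0, "ay": 0, "az": 0, "jaw": 0.8}, {"x": -0.003, "y": 0, "z": -0.2, "ax": 0, "ay": 0, "az": 0, "jaw": 0.8}, {"x": -0.003, "y": 0, "z": -0.4, "ax": 0, "ay": 0, "az": 0, "jaw": 0.8}, {"x": -0.003, "y": 0, "z": -0.65, "ax": 0, "ay": 0, "az": 0, "jaw": 0.8}]'

```text
time: 33.5
tool_pos: [493.8, 85.9, 216.3]
tcp_rot: [-3.137, 0.786, 1.661]
contact_force: [1.5, -0.6, -0.6]
grip_width: 82.8
finger_force: 0.0
```

Run:
```python
from st import *
log(); ims=[]
for n in ('side','scene'):
    o,im,d=cap(n); w=cloud(n,o,d); P=w.reshape(-1,3); t=box(P,(500,5),24,152,172); print(n,'jar',circ(box(P,(500,5),60,15,58),46,(500,5)),'top',len(t))
    A=np.c_[t[:,:2]-[500,5],np.ones(len(t))]; print('plane',np.linalg.lstsq(A,t[:,2],rcond=None)[0].round(3))
    t=box(P,(536,-252),45,200,216); print('bar',line(t))
    u,v=(250,235) if n=='side' else (257,213)
    ims.append(cv2.resize(im[v-85:v+85,u-70:u+100,::-1],(400,400),interpolation=cv2.INTER_CUBIC))
cv2.imwrite('pics/end.png',np.hstack(ims))
```

```text
33.5 q [ 0.44  0.52  1.55 -0.73  1.45  0.59] p [493.8  85.9 216.3] r [-179.7   45.1   95.2] F [ 1.5 -0.6 -0.6] w 82.8 0.0
side jar (array([501.6,   3.5]), 302, np.float64(1.6)) top 122
plane [-9.00000e-03 -5.00000e-03  1.58486e+02]
bar (array([ 536.7, -254.4,  207.2]), array([ 0.996, -0.093, -0.009]), 196, np.float64(85.8))
scene jar (array([498.7,   7.5]), 201, np.float64(1.1)) top 126
plane [-4.00000e-03 -7.00000e-03  1.61297e+02]
bar (array([ 531.7, -253.1,  209.3]), array([ 0.254, -0.967, -0.017]), 123, np.float64(89.3))
```

View pics/end.png

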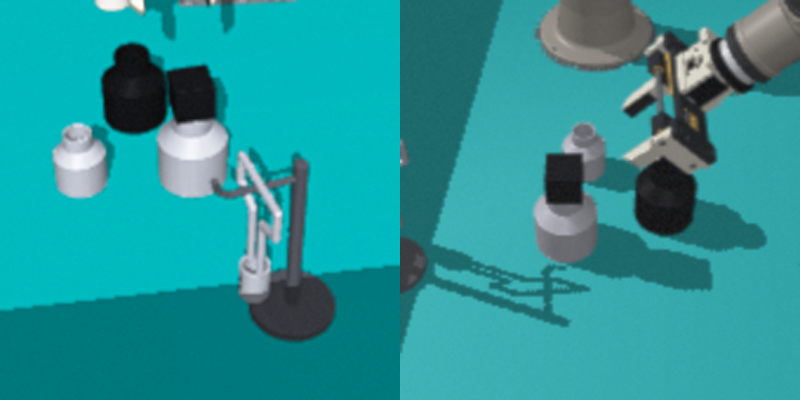

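The stopper sits level on the jar (left crop around (192,95)), the basket hangs on the hook at (250,180), and the gripper is clear. I'm handing in the job.

```bash
python3 -c "
from plant import bot; print(bot.close_job())"
```

```text
the job is handed in; nothing more can be done
None
```

I hung the basket on the hook and then seated the stopper upright in the jar's neck, its block flat on the rim; the job was handed in at about 34 s with the gripper clear, the jar in place and the other things untouched, but no verdict came back.

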